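# Change the disc set on the wheel-refinishing spindle

### The job

Change over the disc set on the upright spindle: first take the worn dark disc off and put it in the yellow scrap tray. Then slip the new set over the spindle post, one at a time from the bottom up: silver flange, blue flap disc, brass spacer, red collar, each lying flat on the one below before the next is fetched. Leave the orange disc where it lies, and let everything go at the end.

Things in the scene. Friction and masses are not known exactly. Their poses are not given: they have to be found in the camera images.
- spindle: Fixed green spindle stand with an upright steel post. Round base 100 mm diameter, 12 mm high; on it a shoulder 44 mm diameter whose flat top is 40 mm above the bench; from it the plain post, 14 mm diameter, rises to 98 mm, its last 9 mm tapering to 6 mm. Origin at the centre of the underside, on the bench; z is up along the post.
- tray: Fixed open yellow plastic scrap tray, 150 x 150 mm outside, 25 mm high, walls 4 mm, floor about 4 mm thick. Origin at the centre of its underside, on the bench; x and y are parallel to its sides, z is up.
- worn_disc: Worn, dark grey flap disc, flaps missing, 54 mm diameter, 14 mm thick, at the start threaded on the spindle post and lying on the shoulder. Through-hole 21 mm diameter on its axis, which is z. Loose, symmetric about its axis; origin at the centre of its underside.
- flange: Plain silver-grey steel backing flange, 48 mm diameter, 14 mm thick, lying flat on the bench. Through-hole 21 mm diameter on its axis, which is z. Loose, symmetric about its axis; origin at the centre of its underside.
- blue_disc: New blue flap disc, 60 mm diameter, 16 mm thick, lying flat on the bench. Through-hole 21 mm diameter on its axis, which is z. Loose, symmetric about its axis; origin at the centre of its underside.
- orange_disc: New orange flap disc of the wrong grit, 60 mm diameter, 16 mm thick, lying flat on the bench; not to be used. Through-hole 21 mm diameter on its axis, which is z. Loose, symmetric about its axis; origin at the centre of its underside.
- spacer: Plain brass spacer ring, 42 mm diameter, 14 mm thick, lying flat on the bench. Through-hole 21 mm diameter on its axis, which is z. Loose, symmetric about its axis; origin at the centre of its underside.
- collar: Red ribbed slip-on collar, 39 mm diameter over the ribs (36 mm body), 22 mm high, standing on the bench with its axis upright; it simply slides over the post, no thread. Through-hole 21 mm diameter on its axis, which is z. Loose, symmetric about its axis; origin at the centre of its underside.
Mind the look-alikes: they are no part of the job. Of the things shaped like the spacer, the brass one is meant.

How it is judged (in metres and radians):
On the way, in this order (a step that is already met when the one before it is completed fails the run):
1. the worn disc lies in the yellow tray (x of worn_disc in the frame of tray between -0.065 and 0.065 m and y of worn_disc in the frame of tray between -0.065 and 0.065 m and z of worn_disc in the frame of tray between 0 and 0.026 m and linear speed of worn_disc below 0.03 m/s), for 0.2 s.
2. the silver flange lies home on the spindle (horizontal distance between flange and spindle below 0.008 m and z of flange in the frame of spindle between 0.036 and 0.044 m and angle between flange's own z axis and vertical below 0.15 rad and linear speed of flange below 0.03 m/s), for 0.2 s.
3. the blue flap disc lies home on the spindle (horizontal distance between blue_disc and spindle below 0.008 m and z of blue_disc in the frame of spindle between 0.05 and 0.058 m and angle between blue_disc's own z axis and vertical below 0.15 rad and linear speed of blue_disc below 0.03 m/s), for 0.2 s.
4. the brass spacer lies home on the spindle (horizontal distance between spacer and spindle below 0.008 m and z of spacer in the frame of spindle between 0.066 and 0.074 m and angle between spacer's own z axis and vertical below 0.15 rad and linear speed of spacer below 0.03 m/s), for 0.2 s.
5. the red collar lies home on the spindle (horizontal distance between collar and spindle below 0.008 m and z of collar in the frame of spindle between 0.08 and 0.088 m and angle between collar's own z axis and vertical below 0.15 rad and linear speed of collar below 0.03 m/s), for 0.2 s.
At the end, for the whole second after the job is handed in: Worn disc in the tray (within 65 mm of its centre along each side, underside below 26 mm). On the post flange, blue disc, spacer, collar, undersides 40, 54, 70, 84 mm up (each +-4 mm), within 8 mm of the axis, tilt under 0.15 rad. All at rest (under 0.03 m/s), released (all of step 1 and all of step 2 and all of step 3 and all of step 4 and all of step 5); the robot touches nothing.
It fails at once if the orange disc is moved by more than 30 mm (distance of orange_disc from where it was at the start of the episode above 0.03 m).
It also fails if it takes over 120 s, if anything falls off the work surface, if the arm or the gripper's body presses on something with over 40 N, if the wrist force passes 120 N, or if a joint passes its speed limit or range.

### The arm

A 6-joint arm with a two-finger parallel gripper is mounted at the origin on the work surface. World frame = base frame: x ahead of the robot, y to its left, z up, the work surface at z = 0. Lengths are in m, angles in degrees, forces in N, time in s.
With the tool pointing down it reaches from about 0.25 to 0.725 m from the base axis. Payload 9.7 kg.
Tool frame: the origin (TCP) lies between the finger pads; the fingertips stand bot.tcp_to_tips ahead of it and the grasp point (between the pads) lies 11 mm behind it (bot.tcp_to_tips is the distance from the TCP to the fingertips, in m); z points along the fingers, y is the line along which they close (so a half turn about z gives the same grasp; the last joint's range is limited). The gripper opens to 85 mm and grips with 20 to 120 N. Pads are 22 mm wide; open, the fingers measure 114 mm over their backs; the gripper's body (76 mm by 85 mm) begins 54 mm behind the grasp point. The pads swing forward as they close: fully open they stand 13 mm farther back than shut.
Start: joints at [70.073, 4.979, 10.078, 95.1, 0, 90], TCP at [0.187, 0.517, 0.239] pointing down, gripper open.
Joint ranges: [-179.16, 179.16], [-48.56, 103.87], [-65.8, 70.77], [-126.05, 130.52], [-82.76, 87.17], [-180, 180]. Speed limits (degrees/s): [127.2, 127.2, 147.25, 180, 180, 180].

### API

Orientations are given as [roll, pitch, yaw] about the fixed x, y, z axes, in that order (R = Rz(yaw) Ry(pitch) Rx(roll)).
In Python, from workcell import bot gives the robot as it stands. The module is installed in compiled form; this text tells all that it offers.
- The arm moves only by the tool carry_out, never from a script. Its arguments are lists of equal length, an entry for each row: "linear": the shift along the world's x, y, z normalised to -1 to 1, where 1 is 2 cm, a list of three; "rotation": the turn, a rotation vector about the world's x, y, z normalised to -1 to 1, where 1 is 8 degrees, a list of three; "grip": the closure, from -1 (fully open) to 1 (shut). In form: {"linear": [[tx, ty, tz], ...], "rotation": [[rx, ry, rz], ...], "grip": [grip, ...]}. A call has 1 to 12 rows; each row shifts and turns the commanded pose from where the row before left it; what a row does not reach is not made up. A row lasts 1/10 s, in which the tool goes at most 50 mm and 8.59 degrees, less where a joint would pass 70% of its speed; a pose out of reach is approached as far as the arm can. A call with a number of a shift or a turn outside -1 to 1 is refused whole. A call with a gripper value outside its range is refused whole. The fingers move at their own pace and stop on an object; "grip_force" is the grip in N (left out, the last holds). Time passes only in rows, so rows that do not move let the fingers close. It gives the time, the measured TCP pose, the force, the opening and the grip force at its end, in the units of the state.
- bot.get_obs(): the state, without advancing time (a new reading comes with each control period).
- bot.camera(name): name is "side" or "top" or "wrist"; returns the picture (480x640x3 uint8, blue, green, red); there is no depth.
- bot.camera_model(name): a dict with "fx", "fy", "cx", "cy" (pixels), "camera_from_world" (4x4, takes a point from world to camera coordinates). Camera axes: x right, y up, looking along -z (the intrinsics and any distortion apply to the point x, -y, -z); pixel columns grow to the right and rows downward; lengths in m; the calibration is good to about 2 mm. A picture is of the moment at which its call begins: read the wrist's pose just before it. camera_model takes no time and is no camera call; for the wrist camera it gives the pose at the moment of the call.
- bot.job_done(): hands the job in; it is judged then, once.
The state is a dict: "time": time; "q": joint angles; "qd": joint speeds; "joint_efforts": joint torques, N m; "ee_pos": TCP position; "tcp_rot": TCP orientation; "wrist_force": force on the tool from outside, world axes, zero at the start; "torque": the same for the moment, N m; "opening": finger opening in m; "grasp_force": force on a finger pad.
Only numpy, scipy, OpenCV 4.12 (cv2) and the standard library are available. Lean on these libraries where they do the work, as an engineer would, in place of code of your own. Each camera call takes 0.05 s, during which the arm holds its last target. There are 200 camera calls.

## Working session

There is one attempt and no reset: what is moved stays moved. The work goes in short steps, Python scripts to look and compute and a tool call to move; the robot and the scene stay as the last step left them, time stands still between calls to the robot, and variables do not carry over. Pictures are saved under pics/ and viewed, at most 14 in all, crops included, and the job is handed in when it is done.

Besides the shell and the picture viewer there is one more tool, called as name(argument=value, ...) on one line, values as JSON. carry_out: Moves the arm, as the interface text tells. Its arguments: {"type":"object","properties":{"linear":{"type":"array","items":{"type":"array","items":{"type":"number"}}},"rotation":{"type":"array","items":{"type":"array","items":{"type":"number"}}},"grip":{"type":"array","items":{"type":"number"}},"grip_force":{"type":"number"}},"required":["linear","rotation","grip"]}

```bash
mkdir -p pics; python3 - <<'E'
from workcell import bot
import cv2,numpy as np
for n in("top","side"):
    im=bot.camera(n); cv2.imwrite(f"pics/{n}0.png",im)
    m=bot.camera_model(n); print(n,{k:(np.round(v,4).tolist()) if k!="distortion" else v for k,v in m.items()})
print(bot.get_obs(),bot.tcp_to_tips)
E
```

```text
top {'fx': 484.9112, 'fy': 484.9112, 'cx': 326.5674, 'cy': 235.8756, 'camera_from_world': [[0.0118, -0.9999, 0.0044, -0.0605], [0.9886, 0.0124, 0.1501, -0.5826], [-0.1501, 0.0026, 0.9887, -0.877], [0.0, 0.0, 0.0, 1.0]]}
side {'fx': 512.5201, 'fy': 512.5201, 'cx': 317.1549, 'cy': 231.5663, 'camera_from_world': [[0.775, -0.6319, 0.0112, -0.4956], [0.313, 0.3991, 0.8618, -0.2476], [-0.549, -0.6644, 0.5071, -0.721], [0.0, 0.0, 0.0, 1.0]]}
{'time': 0.1, 'q': array([7.00747593e+01, 5.00724387e+00, 1.00375558e+01, 9.50989751e+01,
       1.98385064e-04, 9.00018921e+01]), 'qd': array([ 0.00332035, -0.16057726,  0.13897144,  0.02260937, -0.00776807,
        0.0516473 ]), 'joint_efforts': array([-1.68922579e-04, -5.21562552e+01,  4.65650582e+01,  1.60346559e-02,
        3.39953942e-05,  3.40576548e-06]), 'ee_pos': array([0.18736703, 0.51688695, 0.23864784]), 'tcp_rot': array([-1.79931337e+02, -1.96117414e-04,  1.60072867e+02]), 'wrist_force': array([ 0.47630027, -0.87823789, -0.21133284]), 'torque': array([-0.01492751, -0.00114531,  0.02795808]), 'grasp_force': 0.0, 'opening': 0.08537978115813093} 0.008
```

View pics/top0.png

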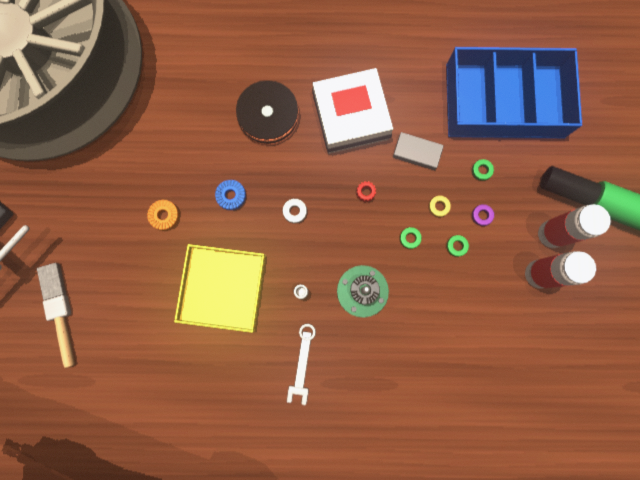

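View pics/side0.png

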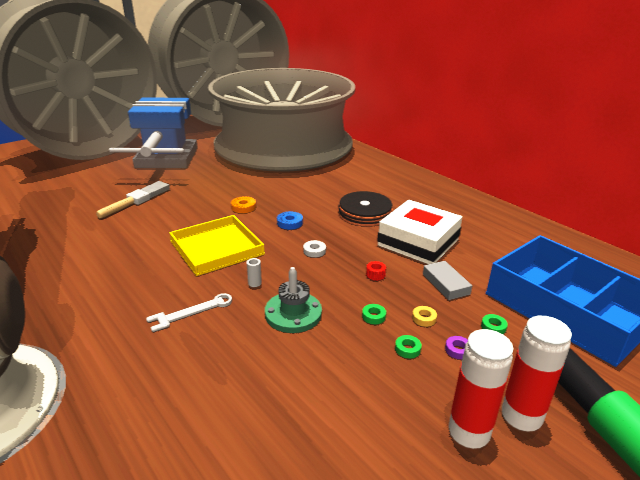

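Top view candidates: the flange is the silver ring at (294,210). The white-grey socket at (301,292) is not it.
- **Spacer:** brass/yellow ring (440,206). The look-alikes are green rings at (483,169), (411,238) and (458,245) and a purple ring at (483,214).
- **Collar:** red (366,191).
- **Blue disc:** (230,194). The orange disc at (162,214) must stay put.
- **Fixed things:** spindle (364,291), tray (220,288).

Next is a close crop, plus measuring by fitting silhouettes.

```bash
cat > h.py <<'E'
import cv2,numpy as np
from scipy.optimize import least_squares
def proj(m,P):
    P=np.atleast_2d(P); c=(m["camera_from_world"]@np.c_[P,np.ones(len(P))].T)[:3]
    return np.c_[m["fx"]*c[0]/-c[2]+m["cx"], m["fy"]*-c[1]/-c[2]+m["cy"]]
def ray(m,uv,z):
    T=np.linalg.inv(m["camera_from_world"]); d=T[:3,:3]@[(uv[0]-m["cx"])/m["fx"],-(uv[1]-m["cy"])/m["fy"],-1]
    o=T[:3,3]; return o+d*(z-o[2])/d[2]
def hullcent(pts):
    h=cv2.convexHull(np.float32(pts)); M=cv2.moments(h); return np.array([M["m10"]/M["m00"],M["m01"]/M["m00"]]),M["m00"]
def cyl(x,y,r,z0,z1):
    a=np.linspace(0,2*np.pi,60)
    return np.vstack([np.c_[x+r*np.cos(a),y+r*np.sin(a),0*a+z] for z in(z0,z1)])
def fit(m,mask,seed,r,z0,z1):
    "xy of a cylinder from the hull of the mask blob nearest the seed pixel"
    n,l,s,c=cv2.connectedComponentsWithStats(mask.astype(np.uint8))
    ok=[i for i in range(1,n) if s[i,4]>60]; i=min(ok,key=lambda i:np.hypot(*(c[i]-seed)))
    cs,_=cv2.findContours((l==i).astype(np.uint8),cv2.RETR_EXTERNAL,cv2.CHAIN_APPROX_NONE)
    obs,A=hullcent(cs[0].reshape(-1,2))
    f=lambda p:hullcent(proj(m,cyl(*p,r,z0,z1)))[0]-obs
    p=least_squares(f,ray(m,seed,z0)[:2],diff_step=1e-3).x
    return p,obs,A/hullcent(proj(m,cyl(*p,r,z0,z1)))[1]
E
python3 - <<'E'
from h import *; from workcell import bot
D={"flange":(.024,.014,(294,210),(314,248)),"blue":(.03,.016,(230,194),(290,220)),"spacer":(.021,.014,(440,206),(424,316)),"collar":(.0195,.022,(366,191),(376,271)),"orange":(.03,.016,(162,214),(243,204)),"base":(.05,.012,(364,291),(293,312))}
for k,n in enumerate(("top","side")):
    im=cv2.imread(f"pics/{n}0.png"); m=bot.camera_model(n); H,S,V=cv2.split(cv2.cvtColor(im,cv2.COLOR_BGR2HSV))
    M={"flange":(S<60)&(V>90),"blue":(H>100)&(H<125)&(S>120),"spacer":(H>22)&(H<35)&(S>100),"collar":((H<4)|(H>175))&(S>190)&(V>90),"orange":(H>10)&(H<22)&(S>200)&(V>140),"base":(H>65)&(H<95)&(S>80)}
    for o,(r,h,*sd) in D.items():
        p,c,a=fit(m,M[o],sd[k],r,0,h); print(n,o,p.round(4),c.round(1),round(a,2))
im=cv2.imread("pics/top0.png"); a=cv2.resize(im[150:330,200:500],None,fx=2.6,fy=2.6,interpolation=cv2.INTER_CUBIC); cv2.imwrite("pics/c1.png",a)
E
```

```text
top flange [0.6392 0.0113] [294.3 210.5] 0.9
top blue [0.6706 0.1406] [229.9 194.1] 0.83
top spacer [ 0.653  -0.2783] [439.5 205.5] 0.79Traceback (most recent call last):
  File "<stdin>", line 7, in <module>
  File "h.py", line 17, in fit
    ok=[i for i in range(1,n) if s[i,4]>60]; i=min(ok,key=lambda i:np.hypot(*(c[i]-seed)))
                                               ~~~^^^^^^^^^^^^^^^^^^^^^^^^^^^^^^^^^^^^^^^^
ValueError: min() iterable argument is empty
```

```bash
cat > seg.py <<'E'
from h import *; from workcell import bot
D={"flange":(.024,.014,(294,210),(314,248)),"blue":(.03,.016,(230,194),(290,220)),"spacer":(.021,.014,(440,206),(424,316)),"collar":(.0195,.022,(366,191),(376,271)),"orange":(.03,.016,(162,214),(243,204)),"base":(.05,.012,(364,291),(293,312))}
if __name__=="__main__":
  for k,n in enumerate(("top","side")):
    im=cv2.imread(f"pics/{n}0.png"); m=bot.camera_model(n); H,S,V=cv2.split(cv2.cvtColor(im,cv2.COLOR_BGR2HSV)); B,G,R=[x.astype(int) for x in cv2.split(im)]
    M={"flange":(S<60)&(V>90),"blue":(H>100)&(H<125)&(S>120),"spacer":(H>22)&(H<35)&(S>100),"collar":(R>100)&(G<R*.24),"orange":(H>10)&(H<22)&(S>200)&(V>140),"base":(H>65)&(H<95)&(S>80)}
    for o,(r,h,*sd) in D.items():
        u=sd[k]; w=np.zeros(M[o].shape,bool); w[u[1]-40:u[1]+40,u[0]-40:u[0]+40]=1
        try: p,c,a=fit(m,M[o]&w,sd[k],r,0,h); print(n,o,p.round(4),c.round(1),round(a,2))
        except Exception as e: print(n,o,e,im[u[1]-3,u[0]-9:u[0]+10:3].tolist())
  im=cv2.imread("pics/top0.png"); a=cv2.resize(im[150:330,200:500],None,fx=2.6,fy=2.6,interpolation=cv2.INTER_CUBIC); cv2.imwrite("pics/c1.png",a)
E
python3 seg.py
```

```text
top flange [0.6392 0.0113] [294.3 210.5] 0.9
top blue [0.6706 0.1406] [229.9 194.1] 0.83
top spacer [ 0.653  -0.2783] [439.5 205.5] 0.79
top collar min() iterable argument is empty [[61, 74, 198], [76, 88, 242], [37, 47, 95], [42, 51, 94], [37, 43, 96], [89, 102, 241], [66, 83, 202]]
top orange min() iterable argument is empty [[68, 158, 239], [84, 187, 244], [31, 70, 123], [31, 56, 100], [45, 76, 132], [82, 182, 243], [72, 163, 241]]
top base min() iterable argument is empty [[155, 164, 171], [140, 148, 156], [85, 108, 95], [135, 144, 154], [227, 231, 232], [81, 91, 94], [149, 158, 167]]
side flange [0.6427 0.0141] [314.1 248.2] 0.85
side blue [0.6733 0.1425] [289.5 220. ] 0.88
side spacer [ 0.6613 -0.2715] [424.6 313.1] 0.59
side collar [ 0.6821 -0.1287] [375.6 270.4] 0.84
side orange [0.6313 0.277 ] [242.6 204. ] 0.95
side base [ 0.4829 -0.1239] [292.6 312.5] 0.88
```

View pics/c1.png

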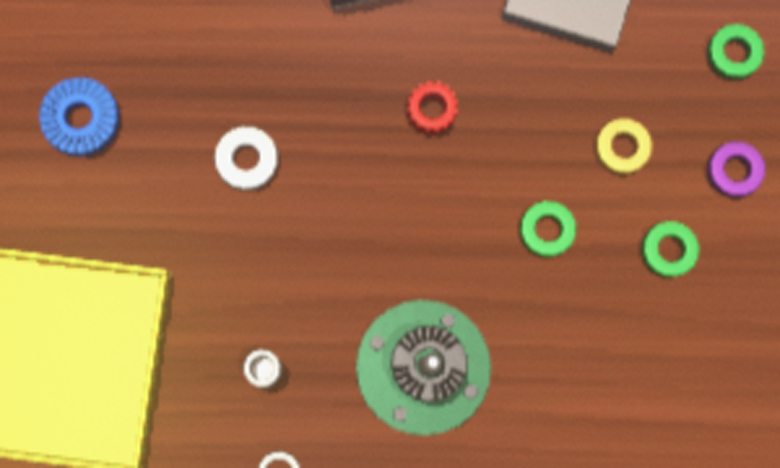

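The crop (2.6x, origin 200,150) shows the brass ring at (625,146), with green (548,228), (671,249), (737,50) and purple (737,169) beside it. I pick the brass one. The flange is at (246,158), blue disc (78,116), collar (433,106), base (424,367) and post tip (432,362).

```bash
python3 - <<'E'
from h import *; from workcell import bot
m=bot.camera_model("top")
for n,u,z in [("spacer",(440.4,206.2),.014),("collar",(366.5,190.8),.022),("base",(363.1,291.2),.012),("tip",(366.2,289.2),.098),("flange",(294.6,210.8),.014),("blue",(230,194.6),.016),("orange",(162,214),.016),("socket",(301,292),.03)]+[("tray",u,.025) for u in((188,245),(265,249),(254,331),(176,322))]: print(n,ray(m,u,z).round(4))
s=bot.camera_model("side"); print("side tip",ray(s,(293.5,267.5),.098).round(4))
o=bot.get_obs(); w=bot.camera_model("wrist"); T=np.linalg.inv(w["camera_from_world"])
from scipy.spatial.transform import Rotation as Ro
R=Ro.from_euler("xyz",o["tcp_rot"],degrees=True).as_matrix()
print("cam in tcp",(R.T@(T[:3,3]-o["ee_pos"])).round(4)); print((R.T@T[:3,:3]).round(3),w["fx"],w["cx"],w["cy"])
E
```

```text
spacer [ 0.6502 -0.2785  0.014 ]
collar [ 0.6776 -0.1312  0.022 ]
base [ 0.4808 -0.1254  0.012 ]
tip [ 0.4811 -0.1241  0.098 ]
flange [0.6372 0.0103 0.014 ]
blue [0.6679 0.1388 0.016 ]
orange [0.627  0.2709 0.016 ]
socket [ 0.4772 -0.0063  0.03  ]
tray [0.565  0.2139 0.025 ]
tray [0.5591 0.065  0.025 ]
tray [0.4034 0.0809 0.025 ]
tray [0.4184 0.2285 0.025 ]
side tip [ 0.4865 -0.1233  0.098 ]
cam in tcp [ 0.0754 -0.0002 -0.1342]
[[ 0.     0.956  0.293]
 [ 1.     0.    -0.001]
 [-0.001  0.293 -0.956]] 421.7227284805293 323.5103936667722 244.09769376599866
```

carry_out(linear=[[0.41,-0.892,0],[0.41,-0.892,0],[0.41,-0.892,0],[0.41,-0.892,0],[0.41,-0.892,0],[0.41,-0.892,0],[0.41,-0.892,0],[0.41,-0.892,0],[0.41,-0.892,0],[0.41,-0.892,0],[0.41,-0.892,0],[0.41,-0.892,0]], rotation=[[0,0,-0.729],[0,0,-0.729],[0,0,-0.729],[0,0,-0.729],[0,0,-0.729],[0,0,-0.729],[0,0,-0.729],[0,0,-0.729],[0,0,-0.729],[0,0,-0.729],[0,0,-0.729],[0,0,-0.729]], grip=[-1,-1,-1,-1,-1,-1,-1,-1,-1,-1,-1,-1])

```text
time: 1.3
ee_pos: [0.286, 0.3021, 0.239]
tcp_rot: [-180.0, 0.0, 89.9]
wrist_force: [-0.2, -0.7, 0.4]
opening: 0.0855
grasp_force: 0.0
```

carry_out(linear=[[0.41,-0.892,0],[0.41,-0.892,0],[0.41,-0.892,0],[0.41,-0.892,0],[0.41,-0.892,0],[0.41,-0.892,0],[0.41,-0.892,0],[0.41,-0.892,0],[0.41,-0.892,0],[0.41,-0.892,0],[0.41,-0.892,0],[0.41,-0.892,0]], rotation=[[0,0,0],[0,0,0],[0,0,0],[0,0,0],[0,0,0],[0,0,0],[0,0,0],[0,0,0],[0,0,0],[0,0,0],[0,0,0],[0,0,0]], grip=[-1,-1,-1,-1,-1,-1,-1,-1,-1,-1,-1,-1])

```text
time: 2.5
ee_pos: [0.3844, 0.0881, 0.239]
tcp_rot: [-180.0, 0.0, 90.1]
wrist_force: [-0.4, -1.0, 0.4]
opening: 0.0857
grasp_force: 0.0
```

carry_out(linear=[[0.41,-0.892,0],[0.41,-0.892,0],[0.41,-0.892,0],[0.41,-0.892,0],[0.41,-0.892,0],[0.41,-0.892,0],[0.41,-0.892,0],[0.41,-0.892,0],[0.41,-0.892,0],[0.41,-0.892,0],[0.41,-0.892,0],[0.41,-0.892,0]], rotation=[[0,0,0],[0,0,0],[0,0,0],[0,0,0],[0,0,0],[0,0,0],[0,0,0],[0,0,0],[0,0,0],[0,0,0],[0,0,0],[0,0,0]], grip=[-1,-1,-1,-1,-1,-1,-1,-1,-1,-1,-1,-1])

```text
time: 3.7
ee_pos: [0.4828, -0.126, 0.2389]
tcp_rot: [-180.0, -0.0, 90.1]
wrist_force: [0.7, -0.6, 0.2]
opening: 0.0853
grasp_force: 0.0
```

```bash
cat > w.py <<'E'
import sys; from h import *; from workcell import bot
o=bot.get_obs(); m=bot.camera_model("wrist"); im=bot.camera("wrist"); n=sys.argv[1]
cv2.imwrite(f"pics/{n}.png",im); np.savez(f"{n}.npz",**m); print(o["time"],o["ee_pos"].round(4),o["tcp_rot"].round(2),o["wrist_force"].round(1),o["opening"])
E
python3 w.py w1
```

```text
3.7 [ 0.4828 -0.126   0.2389] [-1.7996e+02 -1.0000e-02  9.0080e+01] [ 0.7 -0.6  0.2] 0.08533824144250052
```

View pics/w1.png

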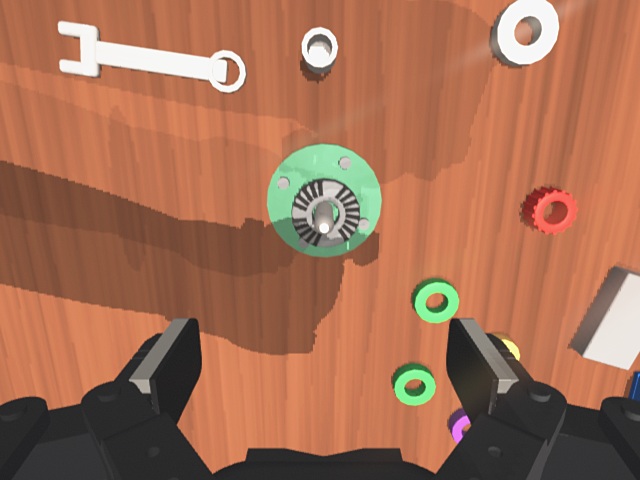

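Wrist view: spindle base centre (324,201), post tip (324,228), flange top-right (526,31), collar (554,210).

```bash
python3 - <<'E'
from h import *
m=dict(np.load("w1.npz")); im=cv2.imread("pics/w1.png"); H,S,V=cv2.split(cv2.cvtColor(im,cv2.COLOR_BGR2HSV))
w=np.zeros(H.shape,bool); w[120:280,240:400]=1
print(fit(m,(H>55)&(H<95)&(S>40)&w,(324,201),.05,0,.012))
for n,u,z in [("base",(324,201),.012),("tip",(324,228),.098),("flange",(527,30),.014),("collar",(555,210),.022)]: print(n,ray(m,u,z).round(4))
E
```

```text
(array([ 0.48213067, -0.12369357]), array([323.73214166, 199.87689432]), 0.9691911015538985)
base [ 0.4824 -0.1224  0.012 ]
tip [ 0.4824 -0.1239  0.098 ]
flange [0.6385 0.0118 0.014 ]
collar [ 0.6785 -0.1279  0.022 ]
```

carry_out(linear=[[-0.04,0.1,-0.97],[0,0,-0.97],[0,0,-0.97],[0,0,-0.97],[0,0,-0.97],[0,0,-0.97],[0,0,-0.97],[0,0,-0.97],[0,0,-0.97],[0,0,-0.97],[0,0,0],[0,0,0]], rotation=[[0,0,0],[0,0,0],[0,0,0],[0,0,0],[0,0,0],[0,0,0],[0,0,0],[0,0,0],[0,0,0],[0,0,0],[0,0,0],[0,0,0]], grip=[-1,-1,-1,-1,-1,-1,-1,-1,-1,-1,-1,-1], grip_force=40)

```text
time: 4.95
ee_pos: [0.4816, -0.123, 0.0455]
tcp_rot: [-180.0, -0.0, 90.1]
wrist_force: [0.3, 0.5, 0.4]
opening: 0.0855
grasp_force: 0.0
```

carry_out(linear=[[0,0,0],[0,0,0],[0,0,0],[0,0,0],[0,0,0],[0,0,0],[0,0,0],[0,0,0]], rotation=[[0,0,0],[0,0,0],[0,0,0],[0,0,0],[0,0,0],[0,0,0],[0,0,0],[0,0,0]], grip=[1,1,1,1,1,1,1,1], grip_force=40)

```text
time: 5.75
ee_pos: [0.4824, -0.1233, 0.0466]
tcp_rot: [179.9, 0.0, 90.1]
wrist_force: [-0.6, 0.6, 5.3]
opening: 0.0511
grasp_force: 42.1
```

carry_out(linear=[[0,0,0.3],[0,0,0.7],[0,0,0.7],[0,0,0.7],[0,0,0.7],[0,0,0.7],[0,0,0.7],[0,0,0.7],[0,0,0.7],[0,0,0.1]], rotation=[[0,0,0],[0,0,0],[0,0,0],[0,0,0],[0,0,0],[0,0,0],[0,0,0],[0,0,0],[0,0,0],[0,0,0]], grip=[1,1,1,1,1,1,1,1,1,1])

```text
time: 6.75
ee_pos: [0.4825, -0.1233, 0.1674]
tcp_rot: [179.9, 0.0, 90.1]
wrist_force: [1.0, 0.0, -0.7]
opening: 0.0515
grasp_force: 41.9
```

```bash
python3 w.py w2
```

```text
6.75 [ 0.4825 -0.1233  0.1674] [1.7986e+02 3.0000e-02 9.0090e+01] [ 1.   0.  -0.7] 0.05150427766207365
```

View pics/w2.png

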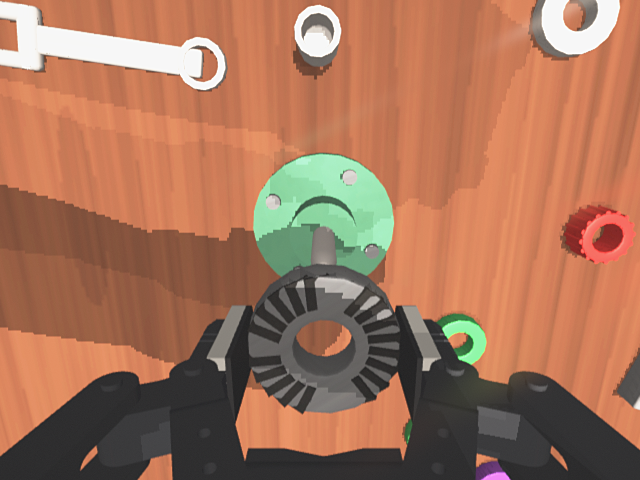

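The wrist view shows the worn disc (centre 323,340) held level between the pads, with the post free at (323,245). Next I carry it to the tray.

carry_out(linear=[[0.02,1,0],[0.02,1,0],[0.02,1,0],[0.02,1,0],[0.02,1,0],[0.02,1,0],[0.02,1,0],[0.02,1,0],[0.02,1,0],[0.02,1,0],[0,1,0],[0,1,0]], rotation=[[0,0,0],[0,0,0],[0,0,0],[0,0,0],[0,0,0],[0,0,0],[0,0,0],[0,0,0],[0,0,0],[0,0,0],[0,0,0],[0,0,0]], grip=[1,1,1,1,1,1,1,1,1,1,1,1])

```text
time: 8.0
ee_pos: [0.4855, 0.1176, 0.1645]
tcp_rot: [-179.9, 0.0, 90.1]
wrist_force: [0.2, -0.4, -0.6]
opening: 0.0512
grasp_force: 41.9
```

carry_out(linear=[[0,0.8,0],[0,0.7,-0.3],[0,0,-0.9],[0,0,-1],[0,0,-1],[0,0,-1],[0,0,-1],[0,0,-1],[0,0,-0.7],[0,0,-0.4],[0,0,-0.15],[0,0,0]], rotation=[[0,0,0],[0,0,0],[0,0,0],[0,0,0],[0,0,0],[0,0,0],[0,0,0],[0,0,0],[0,0,0],[0,0,0],[0,0,0],[0,0,0]], grip=[1,1,1,1,1,1,1,1,1,1,1,1])

```text
time: 9.2
ee_pos: [0.4859, 0.1469, 0.0164]
tcp_rot: [180.0, -0.0, 90.1]
wrist_force: [0.8, 0.3, 0.3]
opening: 0.0518
grasp_force: 41.9
```

carry_out(linear=[[0,0,0],[0,0,0],[0,0,0],[0,0,0],[0,0,1],[0,0,1],[0,0,1],[0,0,1],[0,0,1]], rotation=[[0,0,0],[0,0,0],[0,0,0],[0,0,0],[0,0,0],[0,0,0],[0,0,0],[0,0,0],[0,0,0]], grip=[-1,-1,-1,-1,-1,-1,-1,-1,-1])

```text
time: 10.1
ee_pos: [0.4858, 0.1468, 0.1173]
tcp_rot: [180.0, -0.0, 90.1]
wrist_force: [0.5, -0.2, 0.2]
opening: 0.0857
grasp_force: 0.0
```

```bash
python3 w.py w3
```

```text
10.1 [0.4858 0.1468 0.1173] [179.98  -0.    90.09] [ 0.5 -0.2  0.2] 0.08570670924789633
```

View pics/w3.png

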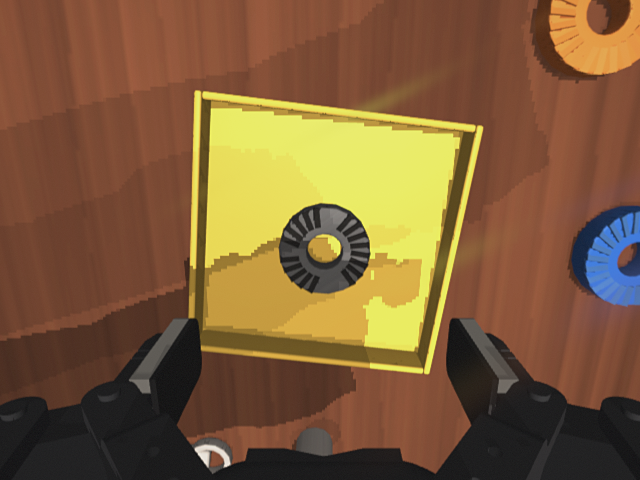

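The worn disc lies flat near the middle of the tray (325,247). Next is the flange.

carry_out(linear=[[0.954,-0.847,0],[0.954,-0.847,0],[0.954,-0.847,0],[0.954,-0.847,0],[0.954,-0.847,0],[0.954,-0.847,0],[0.954,-0.847,0],[0.954,-0.847,0],[0,0,0]], rotation=[[0,0,0],[0,0,0],[0,0,0],[0,0,0],[0,0,0],[0,0,0],[0,0,0],[0,0,0],[0,0,0]], grip=[-1,-1,-1,-1,-1,-1,-1,-1,-1])

```text
time: 11.05
ee_pos: [0.6399, 0.0094, 0.1152]
tcp_rot: [-180.0, 0.0, 90.0]
wrist_force: [-0.2, 0.3, 0.1]
opening: 0.0853
grasp_force: 0.0
```

```bash
cat > ring.py <<'E'
"take a wrist picture, fit the ring of the given kind; args: name kind r h [z0]"
import sys; from h import *; from workcell import bot
n,k,r,h=sys.argv[1],sys.argv[2],float(sys.argv[3]),float(sys.argv[4]); z0=float(sys.argv[5]) if len(sys.argv)>5 else 0
o=bot.get_obs(); m=bot.camera_model("wrist"); im=bot.camera("wrist"); cv2.imwrite(f"pics/{n}.png",im); np.savez(f"{n}.npz",**m)
H,S,V=cv2.split(cv2.cvtColor(im,cv2.COLOR_BGR2HSV))
M={"flange":(S<60)&(V>120),"blue":(H>95)&(H<128)&(S>90),"spacer":(H>18)&(H<36)&(S>70)&(V>110),"collar":((H<7)|(H>173))&(S>165)&(V>70)}[k].astype(np.uint8)
if z0==0: M[360:]=0
g=proj(m,[[*o["ee_pos"][:2],z0+h]])[0]; print("tcp px",g.round(0))
p,c,a=fit(m,cv2.morphologyEx(M,cv2.MORPH_OPEN,np.ones((3,3),np.uint8)),g,r,z0,z0+h)
print(p.round(4),c.round(1),round(a,3),"off from tcp mm",((p-o["ee_pos"][:2])*1e3).round(1),o["ee_pos"].round(4),o["time"])
# hole: dark region inside
E
python3 ring.py w4 flange .024 .014
python3 - <<'E'
from h import *
print(ray(dict(np.load("w3.npz")),(325,247),.018))
E
```

```text
tcp px [325. 249.]
[0.6394 0.0113] [323.8 242.4] 0.889 off from tcp mm [-0.5  1.9] [0.6399 0.0094 0.1152] 11.05
[0.48609255 0.14849504 0.018     ]
```

carry_out(linear=[[0.03,0,-0.7],[0,0,-0.9],[0,0,-0.9],[0,0,-0.9],[0,0,-0.9],[0,0,-0.6],[0,0,-0.25],[0,0,0],[0,0,0]], rotation=[[0,0,0],[0,0,0],[0,0,0],[0,0,0],[0,0,0],[0,0,0],[0,0,0],[0,0,0],[0,0,0]], grip=[-1,-1,-1,-1,-1,-1,-1,-1,-1])

```text
time: 12.0
ee_pos: [0.6394, 0.0115, 0.0141]
tcp_rot: [179.9, -0.0, 90.1]
wrist_force: [-0.4, 0.2, -0.1]
opening: 0.0857
grasp_force: 0.0
```

carry_out(linear=[[0,0,0],[0,0,0],[0,0,0],[0,0,0],[0,0,0],[0,0,0],[0,0,0],[0,0,0]], rotation=[[0,0,0],[0,0,0],[0,0,0],[0,0,0],[0,0,0],[0,0,0],[0,0,0],[0,0,0]], grip=[1,1,1,1,1,1,1,1])

```text
time: 12.8
ee_pos: [0.6395, 0.0113, 0.0145]
tcp_rot: [179.9, -0.0, 90.1]
wrist_force: [-1.4, -0.9, 6.2]
opening: 0.0457
grasp_force: 39.9
```

carry_out(linear=[[0,0,0.3],[0,0,0.9],[0,0,1],[0,0,1],[0,0,1],[0,0,1],[0,0,1],[0,0,0.6],[-0.6,-0.5,0],[-0.983,-0.844,0],[-0.983,-0.844,0],[-0.983,-0.844,0]], rotation=[[0,0,0],[0,0,0],[0,0,0],[0,0,0],[0,0,0],[0,0,0],[0,0,0],[0,0,0],[0,0,0],[0,0,0],[0,0,0],[0,0,0]], grip=[1,1,1,1,1,1,1,1,1,1,1,1])

```text
time: 14.0
ee_pos: [0.5672, -0.0498, 0.149]
tcp_rot: [-180.0, -0.0, 90.1]
wrist_force: [-0.0, -0.7, -0.2]
opening: 0.0452
grasp_force: 41.1
```

carry_out(linear=[[-0.983,-0.844,0],[-0.983,-0.844,0],[-0.983,-0.844,0],[-0.983,-0.844,0],[-0.384,-0.344,0],[0,0,0],[0,0,0]], rotation=[[0,0,0],[0,0,0],[0,0,0],[0,0,0],[0,0,0],[0,0,0],[0,0,0]], grip=[1,1,1,1,1,1,1])

```text
time: 14.7
ee_pos: [0.4823, -0.1235, 0.1493]
tcp_rot: [180.0, -0.0, 90.1]
wrist_force: [-0.8, -0.1, -1.1]
opening: 0.0454
grasp_force: 41.1
```

```bash
python3 w.py w5
```

```text
14.7 [ 0.4823 -0.1235  0.1493] [ 1.7997e+02 -1.0000e-02  9.0080e+01] [-0.8 -0.1 -1.1] 0.045397311133059226
```

View pics/w5.png

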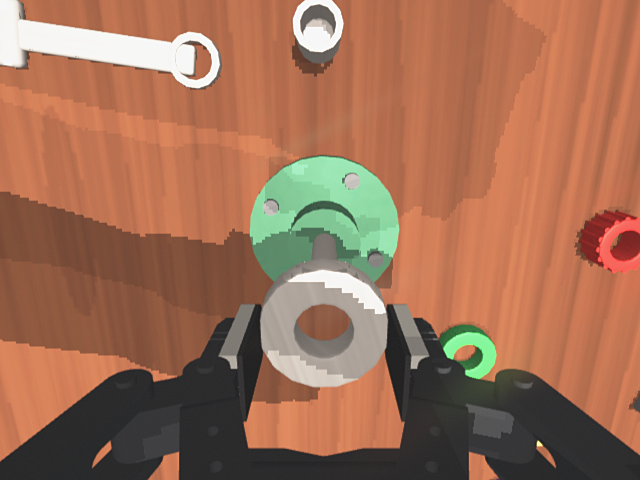

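Flange held level, top face centre about (324,329) and post visible at (324,245).

```bash
python3 - <<'E'
from h import *
m=dict(np.load("w5.npz"))
print(ray(m,(324,329),.149),proj(m,[[.4823,-.1235,.149]]))
E
```

```text
[ 0.48192158 -0.12135807  0.149     ] [[325.0501217  334.38478571]]
```

carry_out(linear=[[0,0,-0.5],[0,0,-0.6],[0,0,-0.6],[0,0,-0.6],[0,0,-0.6],[0,0,-0.6],[0,0,-0.6],[0,0,0]], rotation=[[0,0,0],[0,0,0],[0,0,0],[0,0,0],[0,0,0],[0,0,0],[0,0,0],[0,0,0]], grip=[1,1,1,1,1,1,1,1])

```text
time: 15.55
ee_pos: [0.4808, -0.1235, 0.0653]
tcp_rot: [-179.8, -0.0, 90.1]
wrist_force: [-0.2, 0.1, -0.7]
opening: 0.0454
grasp_force: 41.1
```

carry_out(linear=[[0,0,-0.25],[0,0,-0.2],[0,0,0],[0,0,0]], rotation=[[0,0,0],[0,0,0],[0,0,0],[0,0,0]], grip=[1,1,1,1])

```text
time: 15.95
ee_pos: [0.4819, -0.1238, 0.0585]
tcp_rot: [180.0, 0.0, 90.1]
wrist_force: [-0.4, 0.9, -0.3]
opening: 0.0452
grasp_force: 41.1
```

carry_out(linear=[[0,0,0],[0,0,0],[0,0,0],[0,0,0],[0,0,0.5],[0,0,1],[0,0,1],[0,0,1],[0,0,1],[0,0,0]], rotation=[[0,0,0],[0,0,0],[0,0,0],[0,0,0],[0,0,0],[0,0,0],[0,0,0],[0,0,0],[0,0,0],[0,0,0]], grip=[-1,-1,-1,-1,-1,-1,-1,-1,-1,-1])

```text
time: 16.95
ee_pos: [0.483, -0.124, 0.1517]
tcp_rot: [179.7, 0.1, 90.1]
wrist_force: [0.3, 0.4, 0.6]
opening: 0.0854
grasp_force: 0.0
```

```bash
python3 w.py w6; python3 - <<'E'
import cv2
from workcell import bot
a=cv2.imread("pics/w6.png")[120:360,220:440]; b=bot.camera("side")[250:340,240:350]
cv2.imwrite("pics/c6.png",cv2.hconcat([cv2.resize(a,(330,360)),cv2.resize(b,(440,360),interpolation=cv2.INTER_CUBIC)]))
E
```

```text
16.95 [ 0.483  -0.124   0.1517] [1.7974e+02 7.0000e-02 9.0090e+01] [0.3 0.4 0.6] 0.08544108159875449
```

View pics/c6.png

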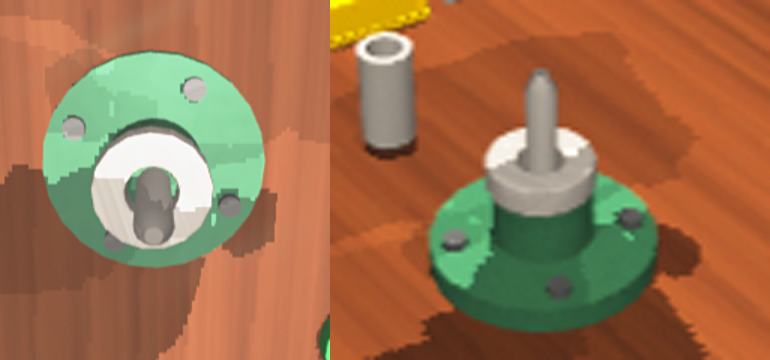

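The flange lies flat on the shoulder, centred around the post. Next is the blue disc.

carry_out(linear=[[0.67,0.943,0],[0.67,0.943,0],[0.67,0.943,0],[0.67,0.943,0],[0.67,0.943,0],[0.67,0.943,0],[0.67,0.943,0],[0.67,0.943,0],[0.67,0.943,0],[0.67,0.943,0],[0.67,0.943,0],[0.67,0.943,0]], rotation=[[0,0,0],[0,0,0],[0,0,0],[0,0,0],[0,0,0],[0,0,0],[0,0,0],[0,0,0],[0,0,0],[0,0,0],[0,0,0],[0,0,0]], grip=[-1,-1,-1,-1,-1,-1,-1,-1,-1,-1,-1,-1])

```text
time: 18.25
ee_pos: [0.6426, 0.1033, 0.1468]
tcp_rot: [-179.9, 0.0, 90.1]
wrist_force: [-0.1, -0.4, -0.1]
opening: 0.085
grasp_force: 0.0
```

carry_out(linear=[[0.67,0.943,0],[0.67,0.943,0],[0,0,-0.6],[0,0,-0.7],[0,0,0],[0,0,0]], rotation=[[0,0,0],[0,0,0],[0,0,0],[0,0,0],[0,0,0],[0,0,0]], grip=[-1,-1,-1,-1,-1,-1])

```text
time: 18.85
ee_pos: [0.6686, 0.1394, 0.1214]
tcp_rot: [-179.9, 0.0, 90.0]
wrist_force: [0.3, 0.4, 1.1]
opening: 0.0853
grasp_force: 0.0
```

```bash
python3 ring.py w7 blue .03 .016
```

```text
tcp px [325. 246.]
[0.6699 0.1404] [327.1 241.2] 0.954 off from tcp mm [1.3 1. ] [0.6686 0.1394 0.1214] 18.85
```

carry_out(linear=[[0.03,0.04,-0.8],[0,0,-0.9],[0,0,-0.9],[0,0,-0.9],[0,0,-0.9],[0,0,-0.6],[0,0,-0.35],[0,0,0],[0,0,0]], rotation=[[0,0,0],[0,0,0],[0,0,0],[0,0,0],[0,0,0],[0,0,0],[0,0,0],[0,0,0],[0,0,0]], grip=[-1,-1,-1,-1,-1,-1,-1,-1,-1])

```text
time: 19.8
ee_pos: [0.6703, 0.1411, 0.0159]
tcp_rot: [180.0, -0.0, 90.1]
wrist_force: [-0.2, 0.8, 0.1]
opening: 0.0851
grasp_force: 0.0
```

carry_out(linear=[[0,0,0],[0,0,0],[0,0,0],[0,0,0],[0,0,0],[0,0,0],[0,0,0]], rotation=[[0,0,0],[0,0,0],[0,0,0],[0,0,0],[0,0,0],[0,0,0],[0,0,0]], grip=[1,1,1,1,1,1,1])

```text
time: 20.5
ee_pos: [0.6706, 0.1412, 0.0171]
tcp_rot: [179.9, -0.0, 90.1]
wrist_force: [-2.3, -0.8, 7.3]
opening: 0.0563
grasp_force: 40.9
```

carry_out(linear=[[0,0,0.3],[0,0,0.8],[0,0,1],[0,0,1],[0,0,1],[0,0,1],[0,0,1],[0,0,0.9],[-0.373,-0.5,0],[-0.673,-0.946,0],[-0.673,-0.946,0],[-0.673,-0.946,0]], rotation=[[0,0,0],[0,0,0],[0,0,0],[0,0,0],[0,0,0],[0,0,0],[0,0,0],[0,0,0],[0,0,0],[0,0,0],[0,0,0],[0,0,0]], grip=[1,1,1,1,1,1,1,1,1,1,1,1])

```text
time: 21.7
ee_pos: [0.6217, 0.0738, 0.1566]
tcp_rot: [179.9, -0.0, 90.1]
wrist_force: [0.3, -0.6, 0.2]
opening: 0.0564
grasp_force: 42.5
```

carry_out(linear=[[-0.673,-0.946,0],[-0.673,-0.946,0],[-0.673,-0.946,0],[-0.673,-0.946,0],[-0.673,-0.946,0],[-0.673,-0.946,0],[-0.673,-0.946,0],[-0.673,-0.946,0],[-0.673,-0.946,0],[-0.673,-0.946,0],[-0.3,-0.446,0],[0,0,0]], rotation=[[0,0,0],[0,0,0],[0,0,0],[0,0,0],[0,0,0],[0,0,0],[0,0,0],[0,0,0],[0,0,0],[0,0,0],[0,0,0],[0,0,0]], grip=[1,1,1,1,1,1,1,1,1,1,1,1])

```text
time: 22.9
ee_pos: [0.4814, -0.1246, 0.1563]
tcp_rot: [179.9, 0.0, 90.0]
wrist_force: [1.4, 0.2, 0.4]
opening: 0.0561
grasp_force: 42.5
```

```bash
python3 ring.py w8 blue .03 .016 .140
```

```text
tcp px [325. 334.]
[ 0.4808 -0.1249] [323.4 325.1] 0.942 off from tcp mm [-0.6 -0.3] [ 0.4814 -0.1246  0.1563] 22.9
```

carry_out(linear=[[0.02,0.03,0],[0,0,-0.5],[0,0,-0.6],[0,0,-0.6],[0,0,-0.6],[0,0,-0.6],[0,0,-0.6],[0,0,-0.35],[0,0,-0.2],[0,0,0],[0,0,0]], rotation=[[0,0,0],[0,0,0],[0,0,0],[0,0,0],[0,0,0],[0,0,0],[0,0,0],[0,0,0],[0,0,0],[0,0,0],[0,0,0]], grip=[1,1,1,1,1,1,1,1,1,1,1])

```text
time: 24.05
ee_pos: [0.4822, -0.1233, 0.0747]
tcp_rot: [180.0, 0.0, 90.1]
wrist_force: [-0.9, -0.5, -0.4]
opening: 0.0561
grasp_force: 42.5
```

carry_out(linear=[[0,0,-0.1],[0,0,0],[0,0,0],[0,0,0],[0,0,0],[0,0,0],[0,0,0.5],[0,0,1],[0,0,1],[0,0,1],[0,0,0.6],[0,0,0]], rotation=[[0,0,0],[0,0,0],[0,0,0],[0,0,0],[0,0,0],[0,0,0],[0,0,0],[0,0,0],[0,0,0],[0,0,0],[0,0,0],[0,0,0]], grip=[1,1,-1,-1,-1,-1,-1,-1,-1,-1,-1,-1])

```text
time: 25.25
ee_pos: [0.4828, -0.1234, 0.1563]
tcp_rot: [179.8, 0.0, 90.1]
wrist_force: [-0.3, 0.7, 0.2]
opening: 0.0854
grasp_force: 0.0
```

```bash
python3 ring.py w9 blue .03 .016 .054; python3 - <<'E'
import cv2
from workcell import bot
a=cv2.imread("pics/w9.png")[120:360,220:440]; b=bot.camera("side")[250:340,240:350]
cv2.imwrite("pics/c9.png",cv2.hconcat([cv2.resize(a,(330,360)),cv2.resize(b,(440,360),interpolation=cv2.INTER_CUBIC)]))
E
```

```text
tcp px [324. 257.]
[ 0.4813 -0.1237] [321.4 253. ] 0.957 off from tcp mm [-1.5 -0.3] [ 0.4828 -0.1234  0.1563] 25.25
```

View pics/c9.png

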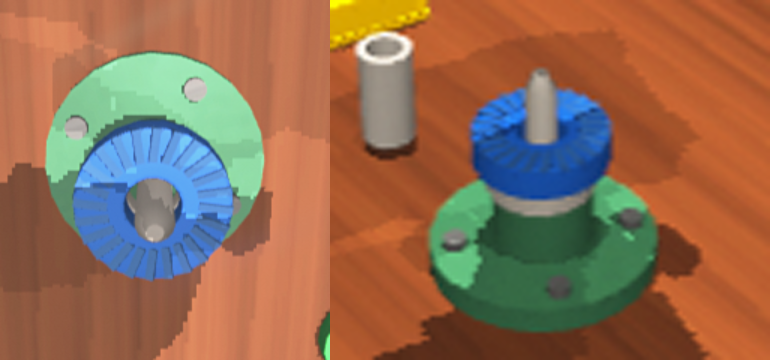

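The blue disc lies level on the flange. Next is the brass spacer, approached with a narrower opening because of the rings next to it.

carry_out(linear=[[0.944,-0.856,0],[0.944,-0.856,0],[0.944,-0.856,0],[0.944,-0.856,0],[0.944,-0.856,0],[0.944,-0.856,0],[0.944,-0.856,0],[0.944,-0.856,0],[0.944,-0.856,-0.7],[0,0,-1],[0,0,0],[0,0,0]], rotation=[[0,0,0],[0,0,0],[0,0,0],[0,0,0],[0,0,0],[0,0,0],[0,0,0],[0,0,0],[0,0,0],[0,0,0],[0,0,0],[0,0,0]], grip=[-0.45,-0.45,-0.45,-0.45,-0.45,-0.45,-0.45,-0.45,-0.45,-0.45,-0.45,-0.45])

```text
time: 26.55
ee_pos: [0.6511, -0.2769, 0.1193]
tcp_rot: [-179.9, -0.1, 90.1]
wrist_force: [0.2, -0.3, -0.0]
opening: 0.0618
grasp_force: 0.0
```

```bash
python3 ring.py w10 spacer .021 .014
```

```text
tcp px [325. 247.]
[ 0.6523 -0.2773] [326.8 244.5] 0.825 off from tcp mm [ 1.1 -0.4] [ 0.6511 -0.2769  0.1193] 26.55
```

View pics/w10.png

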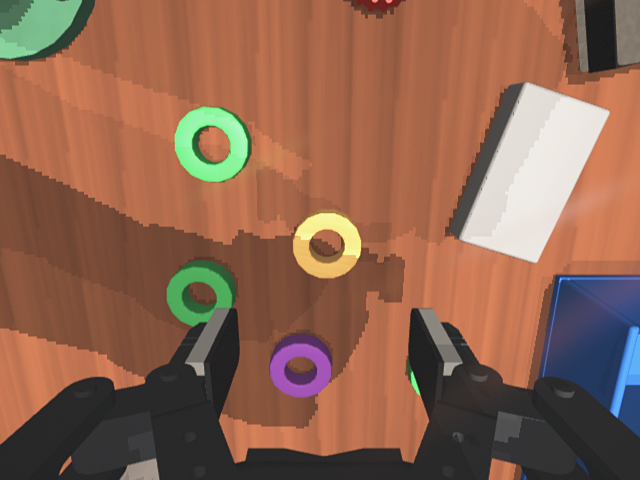

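The brass spacer is at (327,246) and the purple (301,368) and green (201,293) rings stay clear of the finger lines. Descending.

carry_out(linear=[[0.03,0.01,-0.8],[0,0,-0.9],[0,0,-0.9],[0,0,-0.9],[0,0,-0.9],[0,0,-0.6],[0,0,-0.25],[0,0,0],[0,0,0]], rotation=[[0,0,0],[0,0,0],[0,0,0],[0,0,0],[0,0,0],[0,0,0],[0,0,0],[0,0,0],[0,0,0]], grip=[-0.45,-0.45,-0.45,-0.45,-0.45,-0.45,-0.45,-0.45,-0.45])

```text
time: 27.5
ee_pos: [0.6529, -0.2772, 0.0165]
tcp_rot: [179.9, 0.0, 90.1]
wrist_force: [-0.5, -0.1, 0.4]
opening: 0.0618
grasp_force: 0.0
```

carry_out(linear=[[0,0,0],[0,0,0],[0,0,0],[0,0,0],[0,0,0],[0,0,0],[0,0,0]], rotation=[[0,0,0],[0,0,0],[0,0,0],[0,0,0],[0,0,0],[0,0,0],[0,0,0]], grip=[1,1,1,1,1,1,1])

```text
time: 28.2
ee_pos: [0.653, -0.2773, 0.0169]
tcp_rot: [179.9, 0.0, 90.1]
wrist_force: [-1.6, 1.2, 5.4]
opening: 0.039
grasp_force: 39.6
```

carry_out(linear=[[0,0,0.3],[0,0,0.8],[0,0,1],[0,0,1],[0,0,1],[0,0,1],[0,0,1],[0,0,0.9],[-0.54,0.48,0],[-1,0.9,0],[-1,0.9,0],[-1,0.9,0]], rotation=[[0,0,0],[0,0,0],[0,0,0],[0,0,0],[0,0,0],[0,0,0],[0,0,0],[0,0,0],[0,0,0],[0,0,0],[0,0,0],[0,0,0]], grip=[1,1,1,1,1,1,1,1,1,1,1,1])

```text
time: 29.4
ee_pos: [0.581, -0.2129, 0.1566]
tcp_rot: [179.9, 0.0, 90.1]
wrist_force: [-0.5, -0.2, -0.3]
opening: 0.0393
grasp_force: 40.4
```

carry_out(linear=[[-1,0.9,0],[-1,0.9,0],[-1,0.9,0],[-1,0.9,0],[-1,0.9,0],[0,0,0],[0,0,0]], rotation=[[0,0,0],[0,0,0],[0,0,0],[0,0,0],[0,0,0],[0,0,0],[0,0,0]], grip=[1,1,1,1,1,1,1])

```text
time: 30.1
ee_pos: [0.482, -0.1234, 0.1568]
tcp_rot: [179.9, 0.0, 90.1]
wrist_force: [-0.1, -0.3, -0.2]
opening: 0.0386
grasp_force: 40.5
```

```bash
python3 ring.py w11 spacer .021 .014 .141
```

```text
tcp px [325. 332.]
[ 0.4747 -0.1401] [305.7 362.9] 0.079 off from tcp mm [ -7.3 -16.7] [ 0.482  -0.1234  0.1568] 30.1
```

```bash
python3 - <<'E'
from h import *
m=dict(np.load("w11.npz")); im=cv2.imread("pics/w11.png"); H,S,V=cv2.split(cv2.cvtColor(im,cv2.COLOR_BGR2HSV))
for v in (295,305,325,345,365): print(v,[tuple(int(x) for x in (H[v,u],S[v,u],V[v,u])) for u in range(265,390,15)])
M=(H>=16)&(H<40)&(S>60)&(V>50); M[:250]=0
print(fit(m,cv2.morphologyEx(M.astype(np.uint8),cv2.MORPH_CLOSE,np.ones((5,5),np.uint8)),(325,330),.021,.141,.155))
E
```

```text
295 [(9, 139, 132), (17, 146, 171), (17, 147, 215), (17, 147, 211), (16, 148, 213), (16, 145, 215), (31, 94, 253), (16, 134, 171), (9, 140, 198)]
305 [(105, 14, 37), (16, 147, 215), (16, 148, 209), (6, 84, 116), (164, 53, 125), (15, 142, 189), (16, 143, 210), (16, 151, 226), (21, 22, 153)]
325 [(0, 20, 38), (16, 146, 216), (16, 140, 138), (10, 139, 136), (10, 139, 141), (10, 140, 140), (16, 146, 216), (17, 148, 214), (150, 6, 42)]
345 [(8, 25, 41), (17, 148, 215), (17, 147, 215), (17, 141, 150), (17, 142, 154), (17, 143, 148), (17, 148, 209), (17, 147, 215), (150, 7, 38)]
365 [(30, 7, 36), (9, 139, 143), (20, 138, 241), (21, 136, 243), (17, 148, 214), (16, 149, 212), (16, 149, 210), (10, 147, 213), (165, 14, 37)]
(array([ 0.48141314, -0.12210157]), array([323.42872128, 321.07291237]), 0.8888071183235366)
```

carry_out(linear=[[0.02,-0.05,0],[0,0,-0.5],[0,0,-0.6],[0,0,-0.6],[0,0,-0.6],[0,0,-0.5],[0,0,-0.35],[0,0,-0.2],[0,0,0],[0,0,0]], rotation=[[0,0,0],[0,0,0],[0,0,0],[0,0,0],[0,0,0],[0,0,0],[0,0,0],[0,0,0],[0,0,0],[0,0,0]], grip=[1,1,1,1,1,1,1,1,1,1])

```text
time: 31.15
ee_pos: [0.4823, -0.1245, 0.0887]
tcp_rot: [180.0, 0.0, 90.1]
wrist_force: [-0.7, 0.8, -0.9]
opening: 0.0387
grasp_force: 40.5
```

carry_out(linear=[[0,0,-0.05],[0,0,0],[0,0,0],[0,0,0],[0,0,0],[0,0,0],[0,0,0.5],[0,0,1],[0,0,1],[0,0,0.9],[0,0,0],[0,0,0]], rotation=[[0,0,0],[0,0,0],[0,0,0],[0,0,0],[0,0,0],[0,0,0],[0,0,0],[0,0,0],[0,0,0],[0,0,0],[0,0,0],[0,0,0]], grip=[1,1,-0.6,-0.6,-0.6,-0.6,-1,-1,-1,-1,-1,-1])

```text
time: 32.35
ee_pos: [0.4823, -0.1245, 0.1556]
tcp_rot: [180.0, 0.0, 90.1]
wrist_force: [0.4, 0.5, -0.3]
opening: 0.0852
grasp_force: 0.0
```

```bash
python3 w.py w12; python3 - <<'E'
import cv2
from workcell import bot
a=cv2.imread("pics/w12.png")[120:360,220:440]; b=bot.camera("side")[250:340,240:350]
cv2.imwrite("pics/c12.png",cv2.hconcat([cv2.resize(a,(330,360)),cv2.resize(b,(440,360),interpolation=cv2.INTER_CUBIC)]))
E
```

```text
32.35 [ 0.4823 -0.1245  0.1556] [1.7995e+02 1.0000e-02 9.0090e+01] [ 0.4  0.5 -0.3] 0.08521925804624503
```

View pics/c12.png

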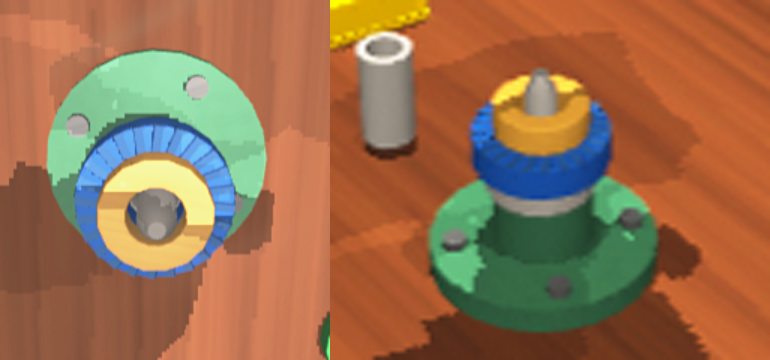

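The spacer lies flat on the blue disc. Last comes the collar.

carry_out(linear=[[0.98,-0.02,0],[0.98,-0.02,0],[0.98,-0.02,0],[0.98,-0.02,0],[0.98,-0.02,0],[0.98,-0.02,0],[0.98,-0.02,0],[0.98,-0.02,0],[0.98,-0.02,-0.7],[0.98,-0.02,-0.8],[0,0,0],[0,0,0]], rotation=[[0,0,0],[0,0,0],[0,0,0],[0,0,0],[0,0,0],[0,0,0],[0,0,0],[0,0,0],[0,0,0],[0,0,0],[0,0,0],[0,0,0]], grip=[-0.45,-0.45,-0.45,-0.45,-0.45,-0.45,-0.45,-0.45,-0.45,-0.45,-0.45,-0.45])

```text
time: 33.65
ee_pos: [0.6774, -0.1283, 0.1237]
tcp_rot: [-179.8, -0.0, 90.1]
wrist_force: [0.3, 0.2, 0.3]
opening: 0.0617
grasp_force: 0.0
```

```bash
python3 ring.py w13 collar .0195 .022; python3 - <<'E'
import cv2
im=cv2.imread("pics/w13.png"); cv2.imwrite("pics/c13.png",cv2.resize(im[120:400,180:480],None,fx=1.5,fy=1.5))
E
```

```text
tcp px [325. 249.]
[ 0.6792 -0.1297] [328.1 246.4] 0.93 off from tcp mm [ 1.8 -1.4] [ 0.6774 -0.1283  0.1237] 33.65
```

View pics/c13.png

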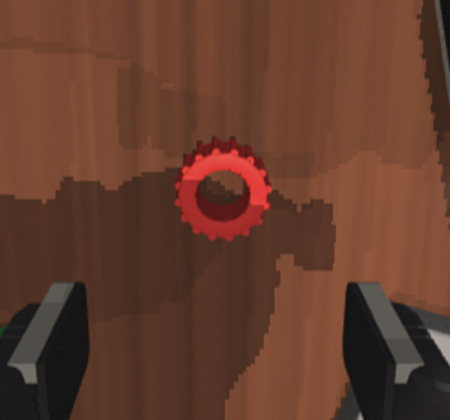

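The collar stands upright at crop (223,195), between the open fingers. Descending.

carry_out(linear=[[0.06,-0.05,-0.8],[0,0,-0.9],[0,0,-0.9],[0,0,-0.9],[0,0,-0.9],[0,0,-0.6],[0,0,-0.25],[0,0,0],[0,0,0]], rotation=[[0,0,0],[0,0,0],[0,0,0],[0,0,0],[0,0,0],[0,0,0],[0,0,0],[0,0,0],[0,0,0]], grip=[-0.45,-0.45,-0.45,-0.45,-0.45,-0.45,-0.45,-0.45,-0.45])

```text
time: 34.6
ee_pos: [0.6796, -0.1296, 0.0212]
tcp_rot: [179.9, 0.0, 90.1]
wrist_force: [-0.5, -0.0, 1.2]
opening: 0.0621
grasp_force: 0.0
```

carry_out(linear=[[0,0,0],[0,0,0],[0,0,0],[0,0,0],[0,0,0],[0,0,0],[0,0,0]], rotation=[[0,0,0],[0,0,0],[0,0,0],[0,0,0],[0,0,0],[0,0,0],[0,0,0]], grip=[1,1,1,1,1,1,1])

```text
time: 35.3
ee_pos: [0.6799, -0.1296, 0.0216]
tcp_rot: [179.9, 0.0, 90.1]
wrist_force: [-1.0, 0.3, 6.3]
opening: 0.0335
grasp_force: 39.7
```

carry_out(linear=[[0,0,0.3],[0,0,0.8],[0,0,1],[0,0,1],[0,0,1],[0,0,1],[0,0,1],[0,0,0.9],[-0.6,0,0],[-0.98,0.03,0],[-0.98,0.03,0],[-0.98,0.03,0]], rotation=[[0,0,0],[0,0,0],[0,0,0],[0,0,0],[0,0,0],[0,0,0],[0,0,0],[0,0,0],[0,0,0],[0,0,0],[0,0,0],[0,0,0]], grip=[1,1,1,1,1,1,1,1,1,1,1,1])

```text
time: 36.5
ee_pos: [0.6078, -0.1276, 0.1615]
tcp_rot: [180.0, 0.0, 90.1]
wrist_force: [0.4, 1.0, 0.8]
opening: 0.0337
grasp_force: 39.9
```

carry_out(linear=[[-0.98,0.03,0],[-0.98,0.03,0],[-0.98,0.03,0],[-0.98,0.03,0],[-0.98,0.03,0],[-0.98,0.03,0],[-0.42,0.02,0],[0,0,0],[0,0,0]], rotation=[[0,0,0],[0,0,0],[0,0,0],[0,0,0],[0,0,0],[0,0,0],[0,0,0],[0,0,0],[0,0,0]], grip=[1,1,1,1,1,1,1,1,1])

```text
time: 37.4
ee_pos: [0.4831, -0.1237, 0.1609]
tcp_rot: [179.9, 0.0, 90.1]
wrist_force: [0.4, 0.4, -0.5]
opening: 0.0335
grasp_force: 39.9
```

```bash
python3 ring.py w14 collar .0195 .022 .140
```

```text
tcp px [325. 337.]
[ 0.4825 -0.1232] [323.3 323.7] 0.861 off from tcp mm [-0.6  0.5] [ 0.4831 -0.1237  0.1609] 37.4
```

carry_out(linear=[[-0.03,-0.02,0],[0,0,-0.4],[0,0,-0.5],[0,0,-0.5],[0,0,-0.5],[0,0,-0.4],[0,0,-0.3],[0,0,-0.1],[0,0,0],[0,0,0]], rotation=[[0,0,0],[0,0,0],[0,0,0],[0,0,0],[0,0,0],[0,0,0],[0,0,0],[0,0,0],[0,0,0],[0,0,0]], grip=[1,1,1,1,1,1,1,1,1,1])

```text
time: 38.45
ee_pos: [0.4821, -0.1241, 0.1067]
tcp_rot: [180.0, 0.0, 90.1]
wrist_force: [-0.3, 0.7, -0.9]
opening: 0.0335
grasp_force: 39.9
```

carry_out(linear=[[0,0,0],[0,0,0],[0,0,0],[0,0,0],[0,0,0.5],[0,0,1],[0,0,1],[0,0,1],[0,0,0.5],[0,0,0],[0,0,0],[0,0,0]], rotation=[[0,0,0],[0,0,0],[0,0,0],[0,0,0],[0,0,0],[0,0,0],[0,0,0],[0,0,0],[0,0,0],[0,0,0],[0,0,0],[0,0,0]], grip=[-0.6,-0.6,-0.6,-0.6,-1,-1,-1,-1,-1,-1,-1,-1])

```text
time: 39.65
ee_pos: [0.4815, -0.1239, 0.1852]
tcp_rot: [-179.9, -0.0, 90.1]
wrist_force: [-1.0, -0.7, -0.1]
opening: 0.0855
grasp_force: 0.0
```

```bash
python3 w.py w15; python3 - <<'E'
import cv2
from workcell import bot
a=cv2.imread("pics/w15.png")[120:360,220:440]; b=bot.camera("side")[240:330,240:350]
cv2.imwrite("pics/c15.png",cv2.hconcat([cv2.resize(a,(330,360)),cv2.resize(b,(440,360),interpolation=cv2.INTER_CUBIC)]))
E
```

```text
39.65 [ 0.4815 -0.1239  0.1852] [-1.7991e+02 -2.0000e-02  9.0090e+01] [-1.  -0.7 -0.1] 0.08547649568755399
```

View pics/c15.png

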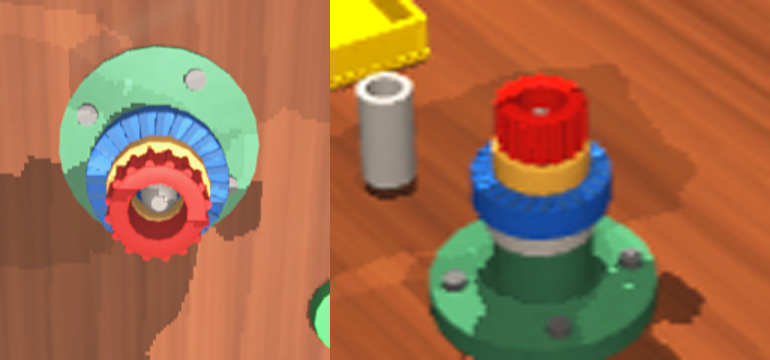

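The stack is complete and level: flange, blue disc, spacer, collar. The gripper is open and clear, so I'm handing in.

```bash
python3 -c "
from workcell import bot
print(bot.job_done())"
```

```text
the job is handed in; nothing more can be done
None
```

The job is handed in at about 40 s: the worn disc lies in the yellow tray, the flange, blue disc, brass spacer and red collar are stacked level on the post, the orange disc was never touched, and the open gripper is clear (no verdict was returned).

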